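# Lock the specimen case with the bent pin

### The job

Lock the specimen case: take the bent locking pin (the one with the curved leg) by its upright handle, feed its curved leg through the staple ring on the lid, and swing it round until its tip has driven the swing catch fully against its stop. Press it home there for a moment with at least 10 N at the tip, but never push the catch with more than 20 N or the case and its ring with more than 25 N, and work the catch only with the pin, not the gripper. Leave the pin standing upright on the lid with its leg through the ring and the catch home, and leave the other things where they are.

Things in the scene. Friction and masses are not known exactly. Their poses are not given: they have to be found in the camera images.
- pin_grip (a point): Centre of the upright handle of the loose bent locking pin (steel, 0.2 to 0.3 kg, on the bench at first). Handle 16 (x) x 30 (y) mm, up to 65 mm, on a 28 x 30 mm foot 5 mm thick; this point is 42 mm above the foot's underside. z up. Grip across the x faces. Held in a gripper it yields some 0.3 mm per N pushed at the tip. The arc centre of its curved leg is 45 mm away along -x.
- pin_tip (a point): Centre of the round end (radius 4 mm) of the bent pin's leg, at (-73.9, +34.5, -31) mm from pin_grip, same axes. The leg is a round bar 8 mm thick in a level arc of 45 mm centre-line radius, 11 mm above the foot's underside; it starts in the handle towards +y and runs 130 degrees counterclockwise (from above) about the arc centre to this tip.
- pin_mid (a point): Point on the centre line of the bent pin's leg, half-way (65 degrees of arc from the handle), at (-26.0, +40.8, -31) mm from pin_grip, same axes.
- case: Fixed grey metal specimen case, 220 (x) x 200 (y) x 60 mm high; origin under its centre, its flat lid is 60 mm up. On the lid stand a staple ring and a swing catch, all lower than 25 mm above the lid.
- ring_centre (a point): Centre of the bore of the staple ring fixed upright on the lid, 12 mm above the lid; wire 6 mm thick, bore 14.5 to 15 mm. Axes as the case. It stands 45 mm from arc_centre, 105 degrees counterclockwise from the case's +x, its bore along the circle about that point. The leg is to pass through it counterclockwise (there roughly along the case's -x).
- arc_centre (a point): Pivot of the swing catch (stub 9 mm high), point at lid height; axes as the case. With the pin's arc centre kept over this point, turning the pin counterclockwise about it slides its leg through the ring along its own arc; best with the foot 1 to 2 mm above the lid.
- catch (a joint): Angle (rad) of the swing catch: steel lever pivoted at arc_centre, with an upright pad (18 mm wide, 6 thick, 3 to 21 mm above the lid) 45 mm out, beyond the ring. Grows counterclockwise from 0..0.1 to its stop at 0.35; stiff (4.5 N at the pad), stays put. Its mounting varies and is not measured: at the stop the tip's centre is 158 to 182 degrees from the case's +x; find it by feel.
- straight_pin: Bystander: a loose locking pin with the same handle and foot but a straight leg 85 mm long along its +y. Origin under its foot.
- stopper_center (a point): Bystander: rubber stopper, 26 mm across, 26 mm high, standing on the case's lid near its edge; this point is 13 mm up.
- beaker: Bystander: glass beaker, 68 mm across, 90 mm high; origin under its centre.
- reagent: Bystander: amber bottle, 60 mm across, 130 mm high; origin under its centre.
- tip_box: Bystander: blue box of pipette tips, 85 x 120 x 55 mm; origin under its centre.
- jar: Bystander: clear jar, 56 mm across, 70 mm high; origin under its centre.
- driver: Bystander: screwdriver lying on the bench; origin under its middle.
Not all that is in view belongs to the job. Leave any green look-alike of the part that bears pin_grip alone.

How it is judged:
On the way, in this order (a step that is already met when the one before it is completed fails the run):
1. the tip of the curved leg enters the ring (distance between pin_tip and ring_centre below 0.006 m).
2. the pin, its leg through the ring, holds the catch against its stop with at least 10 N (value of joint catch above 0.32 rad and contact force between pin and catch above 10 N and distance between pin_mid and ring_centre below 0.015 m), for 0.3 s.
At the end, for the whole second after the job is handed in: The catch stands within 0.04 rad of its stop; the middle of the curved leg is within 15 mm of the ring's centre, so the leg is through the ring; the pin stands on the lid (within 3 mm) upright within 0.12 rad, released and at rest (value of joint catch above 0.31 rad and distance between pin_mid and ring_centre below 0.015 m and angle between pin_grip's own z axis and vertical below 0.12 rad and z of pin_grip in the frame of case below 0.105 m and linear speed of pin below 0.02 m/s); the robot touches nothing.
It fails at once if the catch is pushed with more than 20 N by the pin (contact force between pin and catch above 20 N).
It fails at once if the pin is pushed against the case or its ring with more than 25 N (contact force between pin and case above 25 N).
It fails at once if the gripper touches the catch (contact force between the fingers and catch above 1 N).
It fails at once if a bystander is moved by more than 20 mm (distance of any of straight_pin, stopper_center, beaker, reagent, tip_box, jar, driver from where it was at the start of the episode above 0.02 m).
It also fails if it takes over 72 s, if anything falls off the work surface, if the arm or the gripper's body presses on something with over 40 N, if the wrist force passes 120 N, or if a joint passes its speed limit or range.

### The arm

A 6-joint arm with a two-finger parallel gripper is mounted at the origin on the work surface. World frame = base frame: x ahead of the robot, y to its left, z up, the work surface at z = 0. Lengths are in m, angles in rad, forces in N, time in s.
With the tool pointing down it reaches from about 0.35 to 0.775 m from the base axis. Payload 5.5 kg.
Tool frame: the origin (TCP) lies at the very end of the fingers, on their centre line; the grasp point (between the pads) lies env.hold_point_z behind it (env.hold_point_z is the distance from the TCP to the grasp point, in m); z points along the fingers, y is the line along which they close (so a half turn about z gives the same grasp; the last joint's range is limited). The gripper opens to 85 mm and grips with 20 to 120 N. Pads are 22 mm wide; open, the fingers measure 114 mm over their backs; the gripper's body (76 mm by 85 mm) begins 54 mm behind the grasp point. The pads swing forward as they close: fully open they stand 13 mm farther back than shut.
Start: joints at [-1.362, 0.313, 0.046, 1.304, 0, 1.431], TCP at [0.197, -0.54, 0.231] pointing down, gripper open.
Joint ranges: [-2.76, 2.76], [-0.86, 1.69], [-1.03, 1.26], [-2.2, 2.34], [-1.47, 1.5], [-3.14, 3.14]. Speed limits (rad/s): [2.57, 2.57, 3.14, 3.14, 3.14, 3.14].

### API

Orientations are given as a unit quaternion [w, x, y, z].
In Python, from workcell import env gives the robot as it stands.
- The arm moves only by the tool carry_out, never from a script. Its argument "steps" is a list of rows, each a list of 3 entries, a list of its own where there are three numbers: the turn, a rotation vector about the tool's x, y, z in degrees, then the shift along the tool's x, y, z in cm, then the closure in counts, from 0 (fully open) to 255 (shut). A call has exactly 8 rows; each row is the pose to reach, as a shift and turn from the pose commanded when the call began, along the tool's axes at that moment; what a row does not reach only later rows make up. A row lasts 1/8 s, in which the tool goes at most 62.5 mm and 10.7 degrees, less where a joint would pass 70% of its speed; a pose out of reach is approached as far as the arm can. A call with a gripper value outside its range is refused whole. The fingers move at their own pace and stop on an object; "force" is the grip in N (left out, the last holds). Time passes only in rows, so rows that repeat a pose let the fingers close, or fill a call up. It gives the time, the measured TCP pose, the force, the opening and the grip force at its end, in the units of the state.
- env.get_state(): the state, without advancing time (a new reading comes with each control period).
- env.read_camera(name): name is "scene" or "side" or "wrist"; returns (picture, depth): 400x640x3 uint8, red, green, blue; 400x640 float32, m along the optical axis (not along the pixel's ray), 0 where there is no reading.
- env.get_calibration(name): a dict with "fx", "fy", "cx", "cy" (pixels), "origin" and "orientation" of the camera in the world. Camera axes: x right, y up, looking along -z (the intrinsics and any distortion apply to the point x, -y, -z); pixel columns grow to the right and rows downward; lengths in m; the calibration is good to about 2 mm. A picture is of the moment at which its call begins: read the wrist's pose just before it. get_calibration takes no time and is no camera call; for the wrist camera it gives the pose at the moment of the call.
- env.hand_in(): hands the job in; it is judged then, once.
The state is a dict: "clock": time; "joint_pos": joint angles; "qvel": joint speeds; "tau": joint torques, N m; "tcp_pos": TCP position; "orientation": TCP orientation; "wrist_force": force on the tool from outside, world axes, zero at the start; "ft_torque": the same for the moment, N m; "finger_gap": finger opening in m; "grip_force": force on a finger pad.
Only numpy, scipy, OpenCV 4.12 (cv2) and the standard library are available. Lean on these libraries where they do the work, as an engineer would, in place of code of your own. Each camera call takes 0.05 s, during which the arm holds its last target. There are 200 camera calls.

## Working session

There is one attempt and no reset: what is moved stays moved. The work goes in short steps, Python scripts to look and compute and a tool call to move; the robot and the scene stay as the last step left them, time stands still between calls to the robot, and variables do not carry over. Pictures are saved under pics/ and viewed, at most 10 in all, crops included, and the job is handed in when it is done.

Besides the shell and the picture viewer there is one more tool, called as name(argument=value, ...) on one line, values as JSON. carry_out: Moves the arm, as the interface text tells. Its arguments: {"type":"object","properties":{"steps":{"type":"array","items":{"type":"array"}},"force":{"type":"number"}},"required":["steps"]}

```bash
mkdir -p pics
cat > h.py <<'E'
import numpy as np, cv2
from workcell import env
from scipy.spatial.transform import Rotation as R
def rot(q): return R.from_quat([q[1],q[2],q[3],q[0]]).as_matrix()
def grab(n):
    c=env.get_calibration(n); p,d=env.read_camera(n); return p,d,c
def world(c,u,v,d):
    u=np.asarray(u,float);v=np.asarray(v,float)
    P=np.stack([(u-c['cx'])/c['fx']*d,-(v-c['cy'])/c['fy']*d,-d*np.ones_like(u)],-1)
    return P@rot(c['orientation']).T+np.array(c['origin'])
def pix(c,P):
    q=(np.asarray(P)-np.array(c['origin']))@rot(c['orientation'])
    return np.stack([c['cx']+c['fx']*q[...,0]/-q[...,2],c['cy']+c['fy']*q[...,1]/q[...,2]],-1)
def atz(c,u,v,z):
    a=world(c,u,v,1.0)-np.array(c['origin']); o=np.array(c['origin']); return o+a*((z-o[2])/a[...,2])[...,None] if a.ndim>1 else o+a*(z-o[2])/a[2]
def save(n,p,s=1): cv2.imwrite('pics/'+n,cv2.resize(p[:,:,::-1],None,fx=s,fy=s,interpolation=cv2.INTER_CUBIC))
E
python3 - <<'E'
from h import *
for n in ['scene','side']:
    p,d,c=grab(n); np.savez(n+'.npz',p=p,d=d); save(n+'0.png',p,1.25); print({k:np.round(v,4) if not isinstance(v,str) else v for k,v in c.items()})
s=env.get_state(); print(s, env.hold_point_z)
E
```

```text
{'fx': np.float64(400.7564), 'fy': np.float64(400.7564), 'cx': np.float64(322.9857), 'cy': np.float64(196.834), 'origin': array([ 0.8085, -0.45  ,  0.9845]), 'orientation': array([0.928 , 0.2603, 0.0768, 0.2552])}
{'fx': np.float64(456.0721), 'fy': np.float64(456.0721), 'cx': np.float64(322.1741), 'cy': np.float64(209.8038), 'origin': array([-0.0132,  0.871 ,  0.9166]), 'orientation': array([-0.2601, -0.1191,  0.4067,  0.8676])}
{'clock': 0.1, 'joint_pos': array([-1.36161700e+00,  3.13942520e-01,  4.50831598e-02,  1.30359035e+00,
       -2.27735795e-05,  1.43122789e+00]), 'qvel': array([ 0.00057353, -0.00030322,  0.00340716,  0.00119146, -0.00182371,
       -0.0004326 ]), 'tau': array([ 2.56462881e-03, -4.81724167e+01,  2.99244297e+01,  1.26828934e-02,
       -1.08741776e-04, -1.13511334e-06]), 'tcp_pos': array([ 0.1963955 , -0.53993433,  0.23048438]), 'orientation': array([-8.25792629e-04,  9.84835020e-01,  1.73491499e-01, -4.01473790e-05]), 'wrist_force': array([ 0.37405147,  0.14044758, -0.19993582]), 'ft_torque': array([0.00509535, 0.07028783, 0.02819402]), 'grip_force': 0.0, 'finger_gap': 0.08521109341014607} 0.0187
```

View pics/scene0.png

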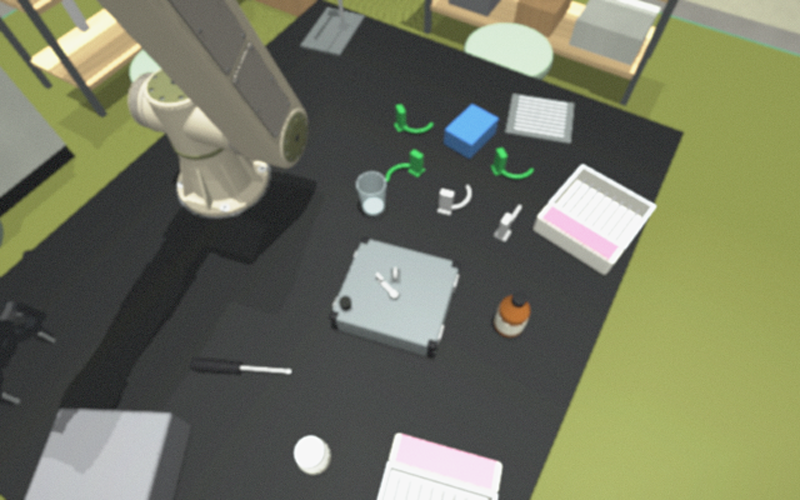

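View pics/side0.png

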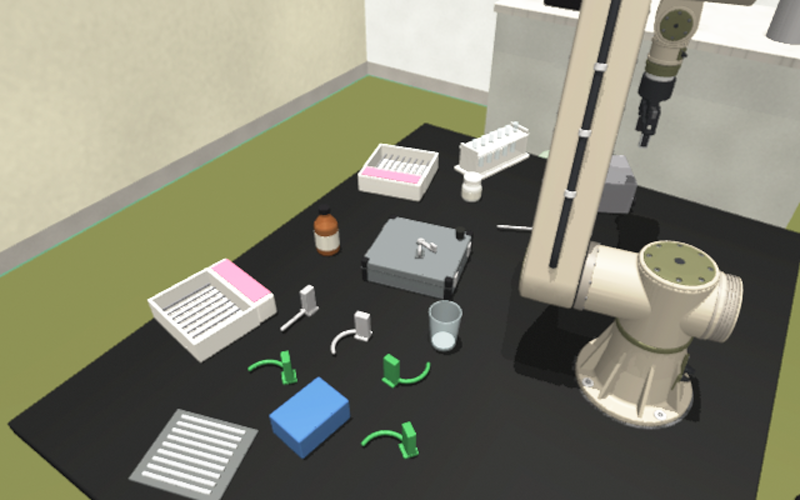

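The scene picture shows five bent or straight pins (at pixels in the enlarged view):
- Steel pin with a curved leg at (450,200).
- Steel pin with a straight leg at (507,222), which is a bystander.
- Three green look-alikes at (405,118), (412,163) and (507,163).

The steel curved one at (450,200) fits the description. The case is at (397,297), with its catch and ring near (390,285) and the stopper at (346,302). I'll confirm with a crop.

Run:
```python
from h import *
S=np.load('scene.npz');D=np.load('side.npz')
def crop(p,x,y,w=100,h=75): return cv2.resize(p[y:y+h,x:x+w],(400,300),interpolation=cv2.INTER_CUBIC)
m=np.vstack([np.hstack([crop(S['p'],330,125),crop(D['p'],240,225)]),np.hstack([crop(S['p'],258,185,125,94),crop(D['p'],280,165)])])
save('crop1.png',m)
for n,Z in(('scene',S),('side',D)):
    c=env.get_calibration(n); p=Z['p'].astype(int);d=Z['d']
    v,u=np.mgrid[:400,:640]; W=world(c,u,v,d); np.save(n+'_W.npy',W)
    mx=p.max(2);mn=p.min(2)
    ok=(d>0)&(W[...,2]>0.006)&(W[...,2]<0.08)&(mn>90)&(mx-mn<40)
    k,l,st,ce=cv2.connectedComponentsWithStats(ok.astype(np.uint8))
    for i in range(1,k):
        if st[i,4]>25:
            q=W[l==i]; print(n,st[i],ce[i].round(0),q.mean(0).round(3),q.min(0).round(3),q.max(0).round(3))
```

```text
scene [ 241    0   50   44 1147] [266.  24.] [-0.098  0.616  0.014] [-0.183  0.51   0.006] [-0.02   0.725  0.072]
scene [ 404   75   55   39 1296] [431.  94.] [0.598 0.595 0.009] [0.499 0.502 0.006] [0.698 0.693 0.016]
scene [ 141  125   73   47 1956] [179. 151.] [ 0.046 -0.035  0.032] [-0.103 -0.111  0.006] [0.109 0.088 0.08 ]
scene [ 426  131   98   88 3495] [475. 173.] [0.834 0.34  0.032] [0.724 0.22  0.006] [0.943 0.451 0.064]
scene [286 140  21  15 232] [296. 147.] [0.352 0.141 0.054] [0.336 0.106 0.017] [0.384 0.154 0.079]
scene [351 148  25  23 244] [360. 159.] [0.53  0.21  0.035] [0.505 0.189 0.007] [0.56  0.285 0.07 ]
scene [286 152  22  20 257] [298. 162.] [0.382 0.103 0.045] [0.349 0.089 0.006] [0.401 0.134 0.08 ]
scene [396 164  21  28 184] [404. 178.] [0.67  0.213 0.039] [0.655 0.189 0.006] [0.682 0.292 0.069]
scene [ 266  191  101   89 6042] [317. 235.] [ 0.555 -0.072  0.06 ] [ 0.421 -0.184  0.008] [0.674 0.053 0.08 ]
scene [396 249  24  20 199] [405. 261.] [ 0.778 -0.016  0.04 ] [ 0.748 -0.024  0.009] [0.806 0.007 0.071]
scene [191 292  41   6 105] [211. 295.] [ 0.404 
[... 1487 characters left out ...]
[295 217  59  21 376] [324. 227.] [0.524 0.033 0.019] [0.437 0.009 0.006] [0.616 0.057 0.036]
side [225 228  30  36 278] [243. 243.] [0.667 0.224 0.034] [0.656 0.192 0.006] [0.679 0.296 0.068]
side [345 244  23  14 249] [356. 251.] [0.379 0.101 0.06 ] [0.345 0.091 0.031] [0.4  0.13 0.08]
side [265 248  32  35 315] [285. 262.] [0.527 0.22  0.034] [0.504 0.196 0.007] [0.559 0.288 0.068]
side [344 255  24  25 374] [355. 268.] [0.357 0.145 0.045] [0.334 0.12  0.006] [0.391 0.156 0.08 ]
side [ 461  263   93   77 3250] [503. 311.] [-0.004  0.058  0.031] [-0.111 -0.053  0.006] [0.109 0.113 0.08 ]
side [ 110  327   96   73 2864] [157. 363.] [0.595 0.602 0.009] [0.5   0.508 0.006] [0.699 0.68  0.015]
```

View pics/crop1.png

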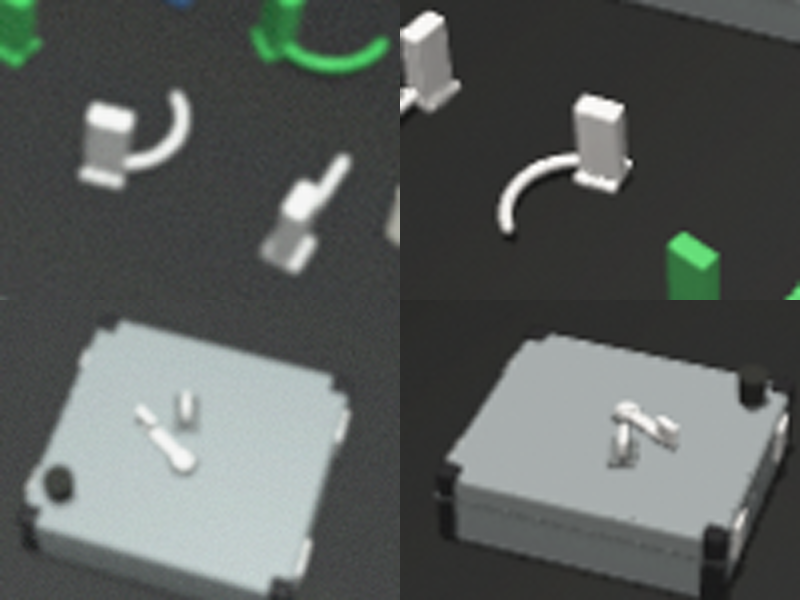

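The crop confirms it: the curved steel pin is at scene pixel (358,160). The pivot disc on the lid is at about (315,235), the ring at about (316,219) and the catch pad at about (303,221).

```bash
cat >> h.py <<'E'
from scipy.optimize import least_squares
def pinmodel(x,y,a):
    c,s=np.cos(a),np.sin(a); return lambda P:np.array([x,y])+np.asarray(P)@np.array([[c,s],[-s,c]])
def fitpin(leg,top,a0s=np.arange(0,6.28,.5)):
    best=None
    tc=top.mean(0)
    def f(v):
        C=pinmodel(*v)([-.045,0]); e=leg-C
        ang=np.arctan2(e[:,1],e[:,0])-v[2]; ang=(ang+1)%(2*np.pi)-1
        a=np.clip(ang,.2,2.27)+v[2]
        r=leg-(C+.045*np.stack([np.cos(a),np.sin(a)],-1))
        tip=pinmodel(*v)([-.0739,.0345])
        far=np.min(np.linalg.norm(leg-tip,axis=1)) # coverage near the tip
        return np.r_[r.ravel(),5*(v[:2]-tc),5*max(far-.003,0)]
    for a in a0s:
        o=least_squares(f,[*tc,a],loss='soft_l1',f_scale=.004)
        if best is None or o.cost<best.cost: best=o
    return best
E
python3 - <<'E'
from h import *
for n,(x0,y0,x1,y1) in (('scene',(345,140,382,175)),('side',(260,244,302,290))):
    W=np.load(n+'_W.npy')[y0:y1,x0:x1]; p=np.load(n+'.npz')['p'][y0:y1,x0:x1].astype(int)
    b=p.min(2)>110
    z=W[...,2]; c=env.get_calibration(n)
    v,u=np.mgrid[y0:y1,x0:x1]
    top=b&(z>.06)&(z<.07); leg=b&(z>.007)&(z<.02)
    T=atz(c,u[top],v[top],.065); L=W[leg]
    # drop foot: within 22mm of handle centre
    L=L[np.linalg.norm(L[:,:2]-T.mean(0)[:2],axis=1)>.026]
    o=fitpin(L[:,:2],T[:,:2]); print(n,T.mean(0).round(4),len(T),len(L),o.x.round(4),np.degrees(o.x[2]),o.cost)
    w=cv2.minAreaRect((T[:,:2]*1000).astype(np.float32)); print(w)
for n in('scene','side'):
    W=np.load(n+'_W.npy'); z=W[...,2]; p=np.load(n+'.npz')['p'].astype(int); c=env.get_calibration(n)
    m=(abs(z-.06)<.005)&(W[...,0]>.35)&(W[...,0]<.75)&(abs(W[...,1]+.07)<.16)
    v,u=np.nonzero(m); Q=atz(c,u,v,.06)[:,:2]; print(n,'lid z',np.median(z[m]),cv2.minAreaRect((Q*1000).astype(np.float32)))
    inn=(np.abs(W[...,0]-.55)<.09)&(np.abs(W[...,1]+.07)<.085)
    hi=inn&(z>.0655)&(z<.1)
    k,l,st,ce=cv2.connectedComponentsWithStats(hi.astype(np.uint8))
    for i in range(1,k):
        if st[i,4]>4: q=W[l==i]; print(st[i],ce[i].round(1),q.mean(0).round(4),q.min(0).round(3),q.max(0).round(3))
c=env.get_calibration('scene');print('pivot',atz(c,np.array([314.9]),np.array([235.]),.069),'ring',atz(c,np.array([316.]),np.array([216.]),.078))
E
```

```text
scene [0.5217 0.2015 0.065 ] 56 57 [ 0.5218  0.2015 -1.3346] -76.46814776996416 0.00012076693602970691
((521.216796875, 201.12643432617188), (30.357646942138672, 19.158447265625), 10.593000411987305)
side [0.5202 0.2063 0.065 ] 61 75 [ 0.5204  0.2062 -1.3563] -77.70853146597554 0.00019177096485706056
((519.8802490234375, 205.97508239746094), (30.34109115600586, 18.90098762512207), 14.57079792022705)
scene lid z 0.06038633703119656 ((596.7074584960938, -54.371826171875), (320.2227783203125, 203.32615661621094), 13.353403091430664)
[314 213   4  11  29] [315.2 218. ] [ 0.532  -0.0442  0.0803] [ 0.524 -0.053  0.067] [ 0.537 -0.031  0.087]
[300 218  18  21  90] [308.6 228.4] [ 0.5302 -0.074   0.071 ] [ 0.499 -0.088  0.066] [ 0.559 -0.064  0.083]
[271 236  10  11  64] [276.3 240.1] [ 0.483  -0.1479  0.0847] [ 0.468 -0.155  0.067] [ 0.494 -0.139  0.09 ]
side lid z 0.06009143705598152 ((597.7814331054688, -48.73408508300781), (325.7170715332031, 210.24009704589844), 13.390823364257812)
[365 181   8  10  56] [367.9 185.4] [ 0.4795 -0.1434  0.0809] [ 0.469 -0.155  0.066] [ 0.493 -0.134  0.09 ]
[334 191  16  10  58] [343.  195.5] [ 0.5227 -0.0682  0.072 ] [ 0.499 -0.083  0.066] [ 0.558 -0.059  0.083]
[335 195   2   9  17] [335.5 199.2] [ 0.5278 -0.0336  0.0783] [ 0.524 -0.044  0.066] [ 0.534 -0.027  0.085]
pivot [[ 0.55341277 -0.08105014  0.069     ]] ring [[ 0.52999521 -0.03696087  0.078     ]]
```

```bash
cat >> h.py <<'E'
def go(pos,yaw,s=None):
    s=s or env.get_state(); M=rot(s['orientation'])
    y=np.radians(yaw); T=np.array([[np.cos(y),np.sin(y),0],[np.sin(y),-np.cos(y),0],[0,0,-1]]).T
    T=np.stack([[np.cos(y),np.sin(y),0],[np.sin(y),-np.cos(y),0],[0,0,-1]],1)
    rv=np.degrees(R.from_matrix(M.T@T).as_rotvec()); sh=100*M.T@(np.array(pos)-s['tcp_pos'])
    print('turn',rv.round(2),'shift cm',sh.round(2)); return rv,sh
E
python3 - <<'E'
from h import *
s=env.get_state(); c=env.get_calibration('wrist'); M=rot(s['orientation'])
print('cam in tool',(M.T@(np.array(c['origin'])-s['tcp_pos'])).round(4),(M.T@rot(c['orientation'])).round(3),c['fx'],c['cx'],c['cy'])
go([.54,-.06,.26],20); go([.54,-.06,.26],110);go([.52,.2,.25],193)
E
```

```text
cam in tool [ 0.0764  0.0005 -0.143 ] [[-0.     0.954  0.298]
 [ 1.     0.     0.   ]
 [ 0.     0.298 -0.954]] 280.2574823324695 319.817506021735 195.65876790138964
turn [-0.09 -0.01 -0.02] shift cm [ 48.69 -33.37  -2.89]
turn [-6.000e-02 -8.000e-02 -9.002e+01] shift cm [ 48.69 -33.37  -2.89]
turn [ 1.0000e-02 -1.4000e-01 -1.7302e+02] shift cm [ 55.7  -58.48  -1.84]
```

carry_out(steps=[[[0, 0, -9], [5, -3.4, 0], 0], [[0, 0, -18], [10, -6.8, 0], 0], [[0, 0, -27], [15, -10.2, 0], 0], [[0, 0, -36], [20, -13.6, 0], 0], [[0, 0, -45], [25, -17, 0], 0], [[0, 0, -54], [30, -20.4, 0], 0], [[0, 0, -63], [35, -23.8, 0], 0], [[0, 0, -72], [40, -27.2, 0], 0]], force=60)

```text
clock: 1.1
tcp_pos: [0.4802, -0.1463, 0.2311]
orientation: [0.0, 0.693, 0.721, -0.0]
wrist_force: [-0.3, -0.9, -0.2]
finger_gap: 0.0857
grip_force: 0.0
```

Run:
```python
from h import *
s=env.get_state();print(s['joint_pos'],s['tcp_pos'],s['clock']); go([.545,-.06,.15],110,s)
```

```text
[-4.55592564e-01  1.71957925e-01 -1.38733950e-01  1.26010980e+00
 -1.94099546e-04  1.07546979e+00] [ 0.48023286 -0.14627843  0.23109968] 1.1
turn [-1.000e-02  1.000e-02 -1.772e+01] shift cm [8.37 6.82 8.11]
```

carry_out(steps=[[[0, 0, -9], [4.2, 3.4, 2], 0], [[0, 0, -17.7], [8.4, 6.8, 5], 0], [[0, 0, -17.7], [8.4, 6.8, 8.1], 0], [[0, 0, -17.7], [8.4, 6.8, 8.1], 0], [[0, 0, -17.7], [8.4, 6.8, 8.1], 0], [[0, 0, -17.7], [8.4, 6.8, 8.1], 0], [[0, 0, -17.7], [8.4, 6.8, 8.1], 0], [[0, 0, -17.7], [8.4, 6.8, 8.1], 0]])

```text
clock: 2.1
tcp_pos: [0.5448, -0.0623, 0.151]
orientation: [0.001, 0.576, 0.817, 0.0]
wrist_force: [-0.8, 0.7, 0.4]
finger_gap: 0.0852
grip_force: 0.0
```

Run:
```python
from h import *
p,d,c=grab('wrist'); np.savez('w1.npz',p=p,d=d,o=c['origin'],q=c['orientation']); save('w1.png',p,1.25)
v,u=np.mgrid[:400,:640]; W=world(c,u,v,d); z=W[...,2]
print(env.get_state()['tcp_pos'])
lid=(abs(z-.06)<.004)&(np.hypot(W[...,0]-.55,W[...,1]+.06)<.1); print('lid z',np.median(z[lid]))
hi=(z>.0645)&(z<.095)&(np.abs(W[...,0]-.545)<.07)&(np.abs(W[...,1]+.07)<.07)
k,l,st,ce=cv2.connectedComponentsWithStats(hi.astype(np.uint8))
for i in range(1,k):
    if st[i,4]>15: q=W[l==i]; print(st[i],ce[i].round(1),q.mean(0).round(4),q.min(0).round(3),q.max(0).round(3))
```

```text
[ 0.5446661  -0.06214899  0.15080909]
lid z 0.06032412906680125
[308 158  11  33 251] [312.8 173.9] [ 0.5307 -0.0385  0.0816] [ 0.524 -0.051  0.065] [ 0.539 -0.028  0.087]
[266 184  65  47 913] [299.4 207.5] [ 0.5306 -0.0724  0.0706] [ 0.501 -0.088  0.065] [ 0.562 -0.062  0.083]
```

View pics/w1.png

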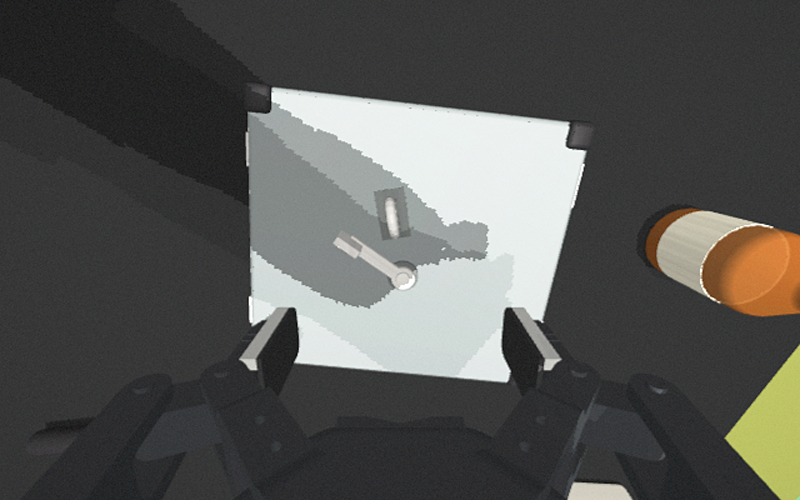

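The wrist view shows the pivot cap at view pixel (404,277), the ring at (392,216) and the catch pad at (350,243).

Run:
```python
from h import *
Z=np.load('w1.npz');c=dict(env.get_calibration('wrist'));c['origin']=Z['o'];c['orientation']=Z['q'];p,d=Z['p'],Z['d']
v,u=np.mgrid[:400,:640]; W=world(c,u,v,d); z=W[...,2]
L=(abs(z-.06)<.004)&(np.hypot(W[...,0]-.55,W[...,1]+.06)<.17)
k,l,st,ce=cv2.connectedComponentsWithStats(L.astype(np.uint8)); i=1+np.argmax(st[1:,4]); Q=atz(c,u[l==i],v[l==i],.06)
print('lid',cv2.minAreaRect((Q[:,:2]*1000).astype(np.float32)))
# pivot cap
m=(z>.0655)&(z<.072)&(np.hypot(W[...,0]-.553,W[...,1]+.079)<.012); print('cap z',np.median(z[m]),W[m].mean(0),m.sum())
cen=atz(c,np.array([323.2]),np.array([221.6]),.069);print('cap px',cen)
m=(z>.0675)&(z<.0715)&(np.hypot(W[...,0]-.553,W[...,1]+.079)<.02)
q=W[m][:,:2]; print(cv2.minEnclosingCircle((q*1000).astype(np.float32)))
m=(z>.078)&(np.hypot(W[...,0]-.5307,W[...,1]+.0385)<.02); r=W[m]; cr=r[:,:2].mean(0); e,V=np.linalg.eigh(np.cov((r[:,:2]-cr).T)); print('ring',cr,np.sqrt(e),np.degrees(np.arctan2(V[1,1],V[0,1])),r[:,2].max())
m=(z>.0775)&(z<.09)&(np.hypot(W[...,0]-.512,W[...,1]+.068)<.018);q=W[m];print('pad',q.mean(0),q.min(0),q.max(0))
save('w1c.png',p[140:250,240:380],5.5)
g=cv2.HoughCircles(cv2.cvtColor(cv2.resize(p[200:245,300:345],None,fx=8,fy=8,interpolation=cv2.INTER_CUBIC),cv2.COLOR_RGB2GRAY),cv2.HOUGH_GRADIENT,1.5,30,param1=80,param2=25,minRadius=30,maxRadius=110);print(None if g is None else g[0][:4]/8+np.array([300,200,0]))
```

```text
lid ((547.9825439453125, -64.15135955810547), (220.8740692138672, 201.57435607910156), 12.515846252441406)
cap z 0.0676458451763364 [ 0.55124706 -0.07906016  0.06788624] 302
cap px [[ 0.55374337 -0.07823714  0.069     ]]
((546.3920288085938, -78.32539367675781), 13.786075592041016)
ring [ 0.53361449 -0.05132791] [0.00436062 0.00915388] -171.10128323259056 0.25268463082081993
pad [ 0.50986527 -0.06622751  0.08083171] [ 0.5007782  -0.07149106  0.07767679] [ 0.51880408 -0.06152831  0.08276936]
[[322.40625    222.21875      9.46875   ]
 [327.28125    223.34375      4.94999981]]
```

View pics/w1c.png

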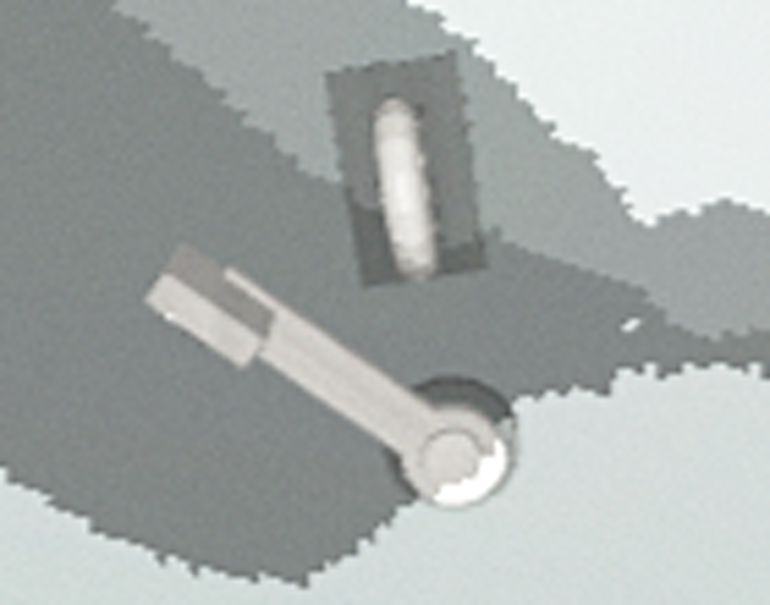

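Run:
```python
from h import *
Z=np.load('w1.npz');c=dict(env.get_calibration('wrist'));c['origin']=Z['o'];c['orientation']=Z['q'];p,d=Z['p'],Z['d']
P=lambda x,y,z: atz(c,np.array([240+x/5.5-.4]),np.array([140+y/5.5-.4]),z)[0]
piv=P(453,455,.069); disc=P(458,458,.066); rt=P(405,190,.0845); base=P(407,170,.062)
print(piv,disc,rt,base)
for a in(piv,disc):
  for b in(rt,base): e=b-a; print(np.hypot(*e[:2]),np.degrees(np.arctan2(e[1],e[0])))
v,u=np.mgrid[:400,:640]; W=world(c,u,v,d); z=W[...,2]
m=(z>.078)&(z<.09)&(np.hypot(W[...,0]-.5307,W[...,1]+.0385)<.02); r=W[m]; cr=r[:,:2].mean(0); e,V=np.linalg.eigh(np.cov((r[:,:2]-cr).T)); print('ring',cr,np.sqrt(e),np.degrees(np.arctan2(V[1,1],V[0,1])),r[:,2].max(),(r[:,:2]@V[:,1]).min(),(r[:,:2]@V[:,1]).max(),cr@V[:,1])
go([.52,.2,.2],193)
```

```text
[ 0.55296457 -0.07923671  0.069     ] [ 0.55434295 -0.08063576  0.066     ] [ 0.53089712 -0.03792988  0.0845    ] [ 0.53141091 -0.03992885  0.062     ]
0.04683189539047995 118.11257540068176
0.04482931595655113 118.73726205543646
0.04871857458078266 118.76709206390161
0.04672184613485094 119.39452695268888
ring [ 0.53087095 -0.03912527] [0.00166699 0.00644101] 118.8722836183266 0.08660492727713626 -0.30409651562865186 -0.27958938744104544 -0.29059764857344444
turn [ 1.000e-02  6.000e-02 -8.335e+01] shift cm [25.51  6.5  -4.93]
```

carry_out(steps=[[[0, 0, -10], [3.5, 0.9, -2], 0], [[0, 0, -20], [7, 1.8, -2.4], 0], [[0, 0, -30], [10.5, 2.7, -2.4], 0], [[0, 0, -40], [14, 3.6, -2.4], 0], [[0, 0, -50], [17.5, 4.5, -2.4], 0], [[0, 0, -60], [21, 5.4, -2.4], 0], [[0, 0, -70], [24, 6.2, -2.4], 0], [[0, 0, -80], [25.5, 6.5, -2.4], 0]])

```text
clock: 3.15
tcp_pos: [0.5196, 0.2018, 0.1744]
orientation: [0.0, -0.088, 0.996, 0.0]
wrist_force: [0.3, -0.8, 0.0]
finger_gap: 0.0858
grip_force: 0.0
```

carry_out(steps=[[[0, 0, -3], [0, 0, 0], 0], [[0, 0, -3], [0, 0, 0], 0], [[0, 0, -3], [0, 0, 0], 0], [[0, 0, -3], [0, 0, 0], 0], [[0, 0, -3], [0, 0, 0], 0], [[0, 0, -3], [0, 0, 0], 0], [[0, 0, -3], [0, 0, 0], 0], [[0, 0, -3], [0, 0, 0], 0]])

```text
clock: 4.15
tcp_pos: [0.5199, 0.2002, 0.1743]
orientation: [0.0, -0.11, 0.994, -0.0]
wrist_force: [-0.2, 0.2, -0.6]
finger_gap: 0.0856
grip_force: 0.0
```

Run:
```python
from h import *
p,d,c=grab('wrist'); np.savez('w2.npz',p=p,d=d,o=c['origin'],q=c['orientation']); save('w2.png',p,1.25)
s=env.get_state();print(s['tcp_pos'],s['joint_pos'].round(2))
v,u=np.mgrid[:400,:640]; W=world(c,u,v,d); z=W[...,2]
near=np.hypot(W[...,0]-.535,W[...,1]-.21)<.085
g=(p.min(2)>100)&near
top=g&(z>.062)&(z<.068); leg=g&(z>.0075)&(z<.02)
T=atz(c,u[top],v[top],.065); print('ztop',np.median(z[top]),T.mean(0),cv2.minAreaRect((T[:,:2]*1000).astype(np.float32)))
L=W[leg]; L=L[np.linalg.norm(L[:,:2]-T.mean(0)[:2],axis=1)>.026]
o=fitpin(L[:,:2],T[:,:2],[-1.3]); print(len(T),len(L),o.x,np.degrees(o.x[2]),o.cost)
```

```text
[0.51981881 0.20017365 0.1742451 ] [ 0.22  0.3  -0.11  1.16 -0.    0.  ]
ztop 0.0651805397470891 [0.52166781 0.20232475 0.065     ] ((521.7573852539062, 202.3684844970703), (29.607982635498047, 15.305591583251953), 12.65987777709961)
515 430 [ 0.5220535   0.20236038 -1.3398579 ] -76.76820256582833 0.0009339054976501426
```

View pics/w2.png

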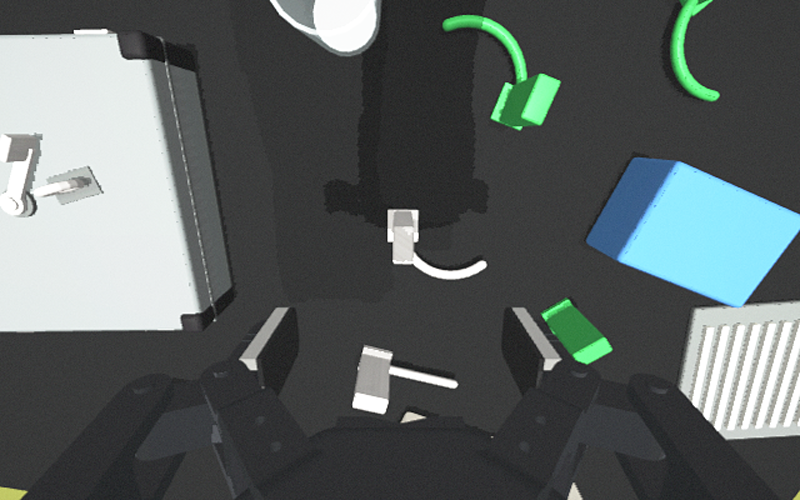

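The straight pin is at view pixel (372,380). The curved steel pin is at (402,250), and the nearest green one at (575,330). I'll check finger clearance and then descend.

Run:
```python
from h import *
Z=np.load('w2.npz');c=dict(env.get_calibration('wrist'));c['origin']=Z['o'];c['orientation']=Z['q'];p,d=Z['p'],Z['d']
v,u=np.mgrid[:400,:640]; W=world(c,u,v,d)[...]; z=W[...,2]
a=np.radians(-77.1); e=W[...,:2]-[.5218,.2023]; x=e[...,0]*np.cos(a)+e[...,1]*np.sin(a); y=-e[...,0]*np.sin(a)+e[...,1]*np.cos(a)
b=(z>.015)&(z<.1)&(abs(x)<.07)&(abs(y)<.06)&(d>.1); P=p.astype(int)
for nm,m in(('green',b&(P[...,1]>P[...,0]+40)),('grey',b&(abs(P[...,1]-P[...,0])<30))):
  if m.sum(): print(nm,m.sum(),x[m].min(),x[m].max(),y[m].min(),y[m].max(),z[m].max())
go([.5218,.2023,.0273],192.9)
```

```text
grey 809 -0.06957667717514147 0.0077831101045849685 -0.014716711878386494 0.04824877803561875 0.06713993795287393
turn [-0.01 -0.   -0.22] shift cm [-0.24  0.17 14.69]
```

carry_out(steps=[[[0, 0, -0.2], [-0.2, 0.2, 3], 0], [[0, 0, -0.2], [-0.2, 0.2, 6], 0], [[0, 0, -0.2], [-0.2, 0.2, 8], 0], [[0, 0, -0.2], [-0.2, 0.2, 10], 0], [[0, 0, -0.2], [-0.2, 0.2, 12], 0], [[0, 0, -0.2], [-0.2, 0.2, 13.5], 0], [[0, 0, -0.2], [-0.2, 0.2, 14.7], 0], [[0, 0, -0.2], [-0.2, 0.2, 14.7], 0]])

```text
clock: 5.2
tcp_pos: [0.5207, 0.2024, 0.0264]
orientation: [-0.001, -0.112, 0.994, -0.0]
wrist_force: [0.3, -0.1, -0.3]
finger_gap: 0.0854
grip_force: 0.0
```

carry_out(steps=[[[0, 0, 0], [0, 0, 0], 60], [[0, 0, 0], [0, 0, 0], 120], [[0, 0, 0], [0, 0, 0], 255], [[0, 0, 0], [0, 0, 0], 255], [[0, 0, 0], [0, 0, 0], 255], [[0, 0, 0], [0, 0, 0], 255], [[0, 0, 0], [0, 0, 0], 255], [[0, 0, 0], [0, 0, 0], 255]], force=60)

```text
clock: 6.2
tcp_pos: [0.5217, 0.2027, 0.0277]
orientation: [0.0, -0.112, 0.994, 0.0]
wrist_force: [-0.3, 1.0, 4.6]
finger_gap: 0.0155
grip_force: 59.1
```

Run:
```python
from h import *
s=env.get_state();print(s['tcp_pos'],s['finger_gap'],s['grip_force'],s['wrist_force'],s['clock'])
go([.5218,.2023,.2],192.9)
```

```text
[0.52169447 0.20273167 0.02771458] 0.015527021200675322 59.08905565738678 [-0.27502959  1.02349023  4.59593743] 6.2
turn [ 0.    0.05 -0.01] shift cm [ -0.02  -0.04 -17.23]
```

carry_out(steps=[[[0, 0, 0], [0, 0, -1], 255], [[0, 0, 0], [0, 0, -3], 255], [[0, 0, 0], [0, 0, -6], 255], [[0, 0, 0], [0, 0, -9], 255], [[0, 0, 0], [0, 0, -12], 255], [[0, 0, 0], [0, 0, -14], 255], [[0, 0, 0], [0, 0, -14], 255], [[0, 0, 0], [0, 0, -14], 255]])

```text
clock: 7.2
tcp_pos: [0.5205, 0.2024, 0.166]
orientation: [-0.001, -0.112, 0.994, -0.0]
wrist_force: [0.1, -0.0, -2.8]
finger_gap: 0.0154
grip_force: 58.4
```

```bash
cat >> h.py <<'E'
def heldpin(fn=None,dz=.0277):
    s=env.get_state(); p,d,c=grab('wrist')
    if fn: save(fn,p,1.25)
    M=rot(s['orientation']); zl=s['tcp_pos'][2]-dz+.011
    v,u=np.mgrid[:400,:640]; W=world(c,u,v,d); X=(W-s['tcp_pos'])@M
    m=(p.min(2)>70)&(abs(W[...,2]-zl)<.012)&(abs(X[...,1]-.045)<.065)&(X[...,0]<-.012)&(X[...,0]>-.06)&(d>.05)
    L=atz(c,u[m],v[m],zl); X=(L-s['tcp_pos'])@M
    return s,p,c,m,W,X
E
python3 - <<'E'
from h import *
s,p,c,m,W,X=heldpin('w3.png')
print(s['tcp_pos'],m.sum(),X.mean(0),X.min(0),X.max(0),'leg top z',np.percentile(W[m][:,2],[10,50,90])-s['tcp_pos'][2])
def f(v): return np.hypot(X[:,0]-v[0],X[:,1]-v[1])-.045
o=least_squares(f,[0,.045],loss='soft_l1',f_scale=.003); print('arc centre in tool',o.x,np.std(f(o.x)))
C=np.array([.5525,-.079])
h=C+.045*np.array([np.cos(np.radians(-37)),np.sin(np.radians(-37))]); go([*h,.165],233)
E
```

```text
[0.52051517 0.20238942 0.16603778] 94 [-0.03498232  0.07356107  0.01661778] [-0.03975376  0.06835248  0.01660744] [-0.03128652  0.07751276  0.01662572] leg top z [-0.01685283 -0.01424453 -0.01249935]
arc centre in tool [0.00123145 0.10008563] 0.0015190012095978123
turn [  0.05  -0.15 -40.12] shift cm [  0.24 -31.58   0.08]
```

View pics/w3.png

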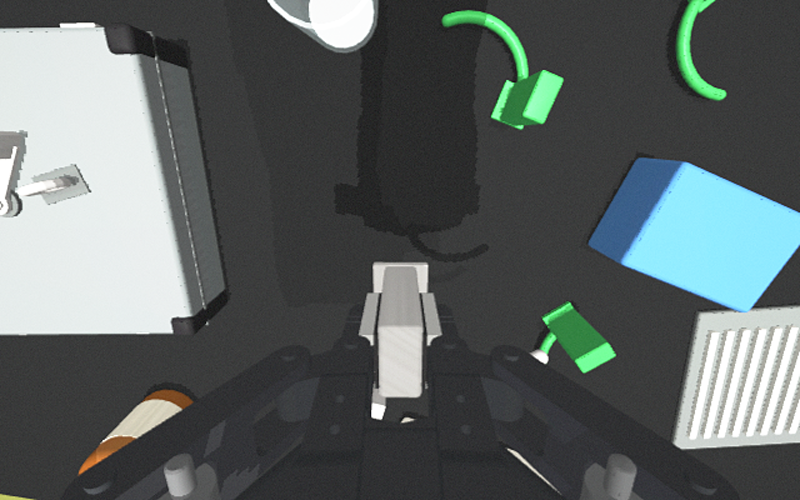

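carry_out(steps=[[[0, 0, -5], [0, -4, 0], 255], [[0, 0, -10], [0, -8, 0], 255], [[0, 0, -15], [0, -12, 0], 255], [[0, 0, -20], [0, -16, 0], 255], [[0, 0, -25], [0, -20, 0], 255], [[0, 0, -30], [0, -24, 0], 255], [[0, 0, -35], [0.1, -28, 0], 255], [[0, 0, -40], [0.2, -31.6, 0], 255]])

```text
clock: 8.25
tcp_pos: [0.5892, -0.1072, 0.1656]
orientation: [-0.001, -0.446, 0.895, 0.001]
wrist_force: [0.0, 1.1, -3.9]
finger_gap: 0.0155
grip_force: 59.0
```

carry_out(steps=[[[0, 0, 0], [0, 0, 1], 255], [[0, 0, 0], [0, 0, 2], 255], [[0, 0, 0], [0, 0, 3], 255], [[0, 0, 0], [0, 0, 4], 255], [[0, 0, 0], [0, 0, 5], 255], [[0, 0, 0], [0, 0, 5], 255], [[0, 0, 0], [0, 0, 5], 255], [[0, 0, 0], [0, 0, 5], 255]])

```text
clock: 9.25
tcp_pos: [0.5903, -0.1061, 0.1179]
orientation: [0.0, -0.445, 0.895, -0.0]
wrist_force: [-0.6, -0.2, -3.3]
finger_gap: 0.0155
grip_force: 59.1
```

Run:
```python
from h import *
C=np.array([.5525,-.079]); s=env.get_state(); print(s['tcp_pos'],s['wrist_force'],s['clock'],s['joint_pos'].round(2))
h=C+.045*np.array([np.cos(np.radians(-37)),np.sin(np.radians(-37))]); go([*h,.0895],233,s)
```

```text
[ 0.59028004 -0.10605508  0.11789481] [-0.63278218 -0.22895785 -3.34278561] 9.25 [-0.31  0.41 -0.09  1.06 -0.   -1.23]
turn [-0.07  0.02 -0.12] shift cm [0.11 0.15 2.84]
```

carry_out(steps=[[[0, 0, 0], [0.1, 0.15, 0.6], 255], [[0, 0, 0], [0.1, 0.15, 1.2], 255], [[0, 0, 0], [0.1, 0.15, 1.8], 255], [[0, 0, 0], [0.1, 0.15, 2.2], 255], [[0, 0, 0], [0.1, 0.15, 2.5], 255], [[0, 0, 0], [0.1, 0.15, 2.7], 255], [[0, 0, 0], [0.1, 0.15, 2.7], 255], [[0, 0, 0], [0.1, 0.15, 2.7], 255]])

```text
clock: 10.25
tcp_pos: [0.5882, -0.1058, 0.0905]
orientation: [0.0, -0.445, 0.895, -0.0]
wrist_force: [0.7, 0.1, -2.3]
finger_gap: 0.0158
grip_force: 59.2
```

Run:
```python
from h import *
P=[];F=[];IM={}
for n in('scene','side','wrist','scene','side','wrist'):
    IM[n]=grab(n); s=env.get_state(); P.append(s['tcp_pos']);F.append(s['wrist_force'])
P=np.array(P);print(P.mean(0),P.std(0),np.mean(F,0),s['clock'])
np.savez('f1.npz',**{n:IM[n][0] for n in IM})
def crop(p,x,y,w=100,h=75): return cv2.resize(p[y:y+h,x:x+w],(400,300),interpolation=cv2.INTER_CUBIC)
C=np.array([.5525,-.079]);
for n in('scene','side'): print(n,pix(IM[n][2],[*C,.072]))
print('wrist',pix(IM['wrist'][2],[.5312,-.0393,.072]))
a=[crop(IM['scene'][0],265,190),crop(IM['side'][0],295,160)]
w=cv2.resize(IM['wrist'][0][100:340,120:540],(525,300)); 
save('m1.png',np.vstack([np.hstack(a),np.hstack([w,np.zeros((300,275,3),np.uint8)])]))
```

```text
[ 0.58816408 -0.1058285   0.09045246] [4.13224237e-05 1.70128554e-05 4.97692501e-05] [-0.17792673 -0.06925161 -2.80307001] 10.55
scene [314.98401357 233.68094234]
side [336.47471055 190.33189232]
wrist [451.85832887 261.04088101]
```

View pics/m1.png

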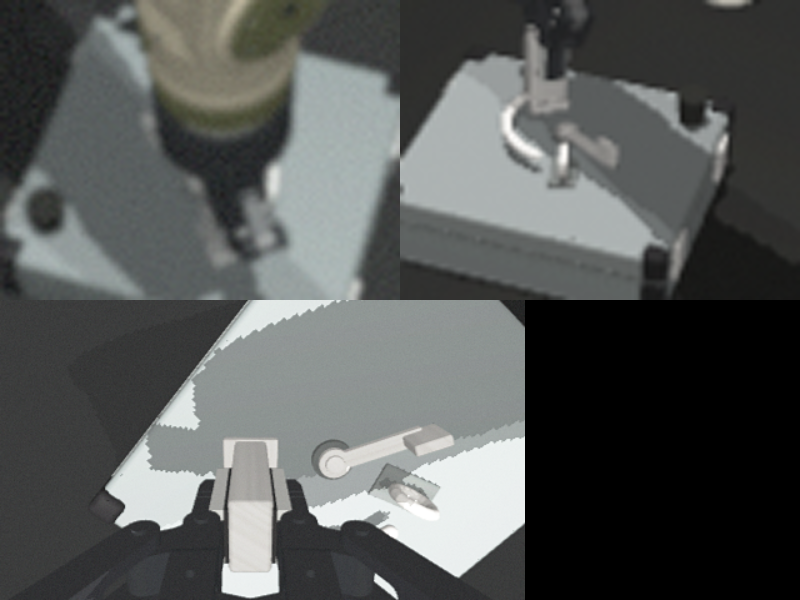

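Run:
```python
from h import *
c=env.get_calibration('wrist'); p=np.load('f1.npz')['wrist']
P=lambda x,y,z: atz(c,np.array([120+x*.8-.1]),np.array([100+(y-300)*.8-.1]),z)[0].round(4)
print('pivot stub',P(334,461,.069),'tip(vis)',P(388,530,.0738),'ringtop',P(412,499,.084))
x0,y0=pix(c,[.5525,-.079,.069]);print('pred pivot',(x0-120)/.8,(y0-100)/.8+300)
s=env.get_state();M=rot(s['orientation']);t=s['tcp_pos']+M@np.array([-.0345,.0739,0]);t[2]=.0738;print('pred tip',t.round(4),(pix(c,t)-[120,100])/.8+[0,300]);
t=s['tcp_pos']+M@np.array([0,.045,0]);print('pin arc centre',t)
q=cv2.resize(p[190:310,350:500],None,fx=5,fy=5,interpolation=cv2.INTER_CUBIC)
pr=lambda X:((pix(c,np.array(X))-[350,190]+.4)*5)
def dot(X,col): x,y=pr(X); cv2.circle(q,(int(x),int(y)),3,col,-1)
dot([.5525,-.079,.069],(255,0,0)); tt=s['tcp_pos']+M@np.array([-.0345,.0739,0]);tt[2]=.0738;dot(tt,(255,0,0))
rc=np.array([.5312,-.0393]); ur=np.array([np.cos(np.radians(118.2)),np.sin(np.radians(118.2))])
for k in np.linspace(0,2*np.pi,24): r=rc+ur*.0104*np.cos(k); dot([*r,.072+.0104*np.sin(k)],(0,0,255))
save('w4c.png',q)
```

```text
pivot stub [ 0.5525 -0.0825  0.069 ] tip(vis) [ 0.5511 -0.0343  0.0738] ringtop [ 0.5325 -0.0508  0.084 ]
pred pivot 337.5010961171806 465.8808813662196
pred tip [ 0.55   -0.0337  0.0738] [390.21765815 529.52304558]
pin arc centre [ 0.55221357 -0.0786514   0.09035976]
```

View pics/w4c.png

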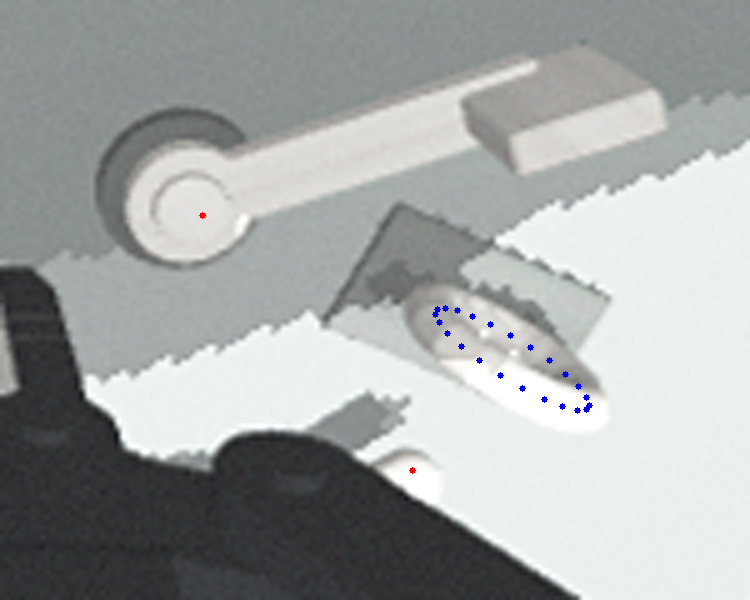

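Run:
```python
from h import *
c=env.get_calibration('wrist'); s=env.get_state();M=rot(s['orientation'])
P=lambda x,y,z: atz(c,np.array([350+x/5-.4]),np.array([190+y/5-.4]),z)[0]
piv=P(192,208,.069);ring=P(507,360,.072);tip=P(414,477,.0738);print(piv,ring,tip)
e=ring-piv;print(np.hypot(*e[:2]),np.degrees(np.arctan2(e[1],e[0])))
dt=(tip-(s['tcp_pos']+M@np.array([-.0345,.0739,0])));print('tip err',dt[:2], 'in tool',M.T@dt)
pa=s['tcp_pos']+M@np.array([0,.045,0])+dt;print('pin arc centre seen',pa[:2])
```

```text
[ 0.55294836 -0.0806599   0.069     ] [ 0.53182655 -0.03928793  0.072     ] [ 0.55040683 -0.03268572  0.0738    ]
0.046451808218000316 117.04587159289377
tip err [0.00042134 0.00101575] in tool [-0.00106449  0.0002804   0.01655307]
pin arc centre seen [ 0.55263492 -0.07763564]
```

```bash
cat >> h.py <<'E'
A=np.array([-.0008,.045]); CC=np.array([.5527,-.0795]); RA=117.8
def arc(psis,ztcp,C=CC):
    s=env.get_state(); print('now',s['tcp_pos'].round(4),'F',s['wrist_force'].round(1),'T',s['ft_torque'].round(2),'t',s['clock'])
    for ps in psis:
        y=np.radians(ps+270); X=np.array([np.cos(y),np.sin(y)]);Y=np.array([np.sin(y),-np.cos(y)])
        print(ps,'tip',ps+130-RA,end=' '); go([*(C-A[0]*X-A[1]*Y),ztcp],ps+270,s)
E
python3 -c "
from h import *
arc([-37,-33,-29,-25,-22,-19,-16,-12],.0893)"
```

```text
now [ 0.5881 -0.1058  0.0904] F [-0.   0.1 -3.4] T [-0.05  0.    0.  ] t 10.55
-37 tip -24.799999999999997 turn [-0.01 -0.   -0.11] shift cm [ 0.11 -0.09  0.11]
-33 tip -20.799999999999997 turn [-0.01 -0.   -4.11] shift cm [-0.2  -0.08  0.11]
-29 tip -16.799999999999997 turn [-0.01 -0.   -8.11] shift cm [-0.52 -0.06  0.11]
-25 tip -12.799999999999997 turn [-1.000e-02 -0.000e+00 -1.211e+01] shift cm [-0.83 -0.01  0.11]
-22 tip -9.799999999999997 turn [-1.000e-02 -0.000e+00 -1.511e+01] shift cm [-1.06  0.04  0.11]
-19 tip -6.799999999999997 turn [-1.000e-02 -0.000e+00 -1.811e+01] shift cm [-1.28  0.11  0.11]
-16 tip -3.799999999999997 turn [-1.000e-02 -0.000e+00 -2.111e+01] shift cm [-1.51  0.18  0.11]
-12 tip 0.20000000000000284 turn [-1.000e-02 -0.000e+00 -2.511e+01] shift cm [-1.8   0.3   0.11]
```

carry_out(steps=[[[0, 0, 0], [0.1, -0.1, 0.1], 255], [[0, 0, -4], [-0.2, -0.08, 0.1], 255], [[0, 0, -8], [-0.51, -0.06, 0.1], 255], [[0, 0, -12], [-0.82, -0.01, 0.1], 255], [[0, 0, -15], [-1.05, 0.04, 0.1], 255], [[0, 0, -18], [-1.27, 0.1, 0.1], 255], [[0, 0, -21], [-1.5, 0.17, 0.1], 255], [[0, 0, -25], [-1.79, 0.29, 0.1], 255]])

```text
clock: 11.55
tcp_pos: [0.5966, -0.0898, 0.0892]
orientation: [-0.0, -0.629, 0.777, -0.0]
wrist_force: [0.6, -0.5, -2.3]
finger_gap: 0.0153
grip_force: 59.2
```

```bash
python3 -c "
from h import *
for n in('side','wrist'):
  p,d,c=grab(n); np.save('g_'+n,p)
arc([-12,-8,-4,0,4,8,11,14,17],.0893)"
```

```text
now [ 0.5966 -0.0896  0.0892] F [ 0.9  0.1 -2.8] T [-0.04 -0.01  0.01] t 11.65
-12 tip 0.20000000000000284 turn [ 0.01 -0.   -0.09] shift cm [ 0.   -0.   -0.01]
-8 tip 4.200000000000003 turn [ 0.01 -0.   -4.09] shift cm [-0.31  0.01 -0.01]
-4 tip 8.200000000000003 turn [ 0.01  0.   -8.09] shift cm [-0.62  0.03 -0.01]
0 tip 12.200000000000003 turn [ 1.000e-02  0.000e+00 -1.209e+01] shift cm [-0.93  0.08 -0.01]
4 tip 16.200000000000003 turn [ 1.000e-02  0.000e+00 -1.609e+01] shift cm [-1.24  0.15 -0.01]
8 tip 20.200000000000003 turn [ 1.000e-02  0.000e+00 -2.009e+01] shift cm [-1.54  0.25 -0.01]
11 tip 23.200000000000003 turn [ 1.000e-02  0.000e+00 -2.309e+01] shift cm [-1.76  0.33 -0.01]
14 tip 26.200000000000003 turn [ 1.000e-02  0.000e+00 -2.609e+01] shift cm [-1.98  0.42 -0.01]
17 tip 29.200000000000003 turn [ 1.000e-02  0.000e+00 -2.909e+01] shift cm [-2.19  0.53 -0.01]
```

carry_out(steps=[[[0, 0, -4], [-0.31, 0.01, 0], 255], [[0, 0, -8], [-0.61, 0.03, 0], 255], [[0, 0, -12], [-0.92, 0.08, 0], 255], [[0, 0, -16], [-1.23, 0.15, 0], 255], [[0, 0, -20], [-1.53, 0.25, 0], 255], [[0, 0, -23], [-1.75, 0.33, 0], 255], [[0, 0, -26], [-1.97, 0.42, 0], 255], [[0, 0, -29], [-2.18, 0.53, 0], 255]])

```text
clock: 12.65
tcp_pos: [0.5959, -0.0675, 0.0893]
orientation: [0.0, 0.803, -0.596, 0.0]
wrist_force: [-0.7, -0.5, -3.2]
finger_gap: 0.0155
grip_force: 59.2
```

```bash
python3 -c "
from h import *
p,d,c=grab('side')
arc([17,20,22,24,26,28,30,32],.0893)"
```

```text
now [ 0.5958 -0.0672  0.0892] F [ 0.1  0.4 -2.7] T [-0.01  0.    0.01] t 12.7
17 tip 29.200000000000003 turn [ 0.01  0.01 -0.01] shift cm [ 0.   -0.02 -0.01]
20 tip 32.2 turn [ 0.01  0.01 -3.01] shift cm [-0.23 -0.02 -0.01]
22 tip 34.2 turn [ 0.01  0.01 -5.01] shift cm [-0.39 -0.01 -0.01]
24 tip 36.2 turn [ 0.01  0.01 -7.01] shift cm [-0.55  0.   -0.01]
26 tip 38.2 turn [ 0.01  0.01 -9.01] shift cm [-0.7   0.02 -0.01]
28 tip 40.2 turn [ 1.000e-02  1.000e-02 -1.101e+01] shift cm [-0.86  0.05 -0.01]
30 tip 42.2 turn [ 1.000e-02  1.000e-02 -1.301e+01] shift cm [-1.01  0.08 -0.01]
32 tip 44.2 turn [ 1.000e-02  1.000e-02 -1.501e+01] shift cm [-1.17  0.11 -0.01]
```

carry_out(steps=[[[0, 0, -2], [-0.15, -0.02, 0], 255], [[0, 0, -4], [-0.31, -0.01, 0], 255], [[0, 0, -6], [-0.47, 0, 0], 255], [[0, 0, -8], [-0.62, 0.01, 0], 255], [[0, 0, -10], [-0.78, 0.03, 0], 255], [[0, 0, -11], [-0.86, 0.05, 0], 255], [[0, 0, -12], [-0.93, 0.06, 0], 255], [[0, 0, -13], [-1.01, 0.08, 0], 255]])

```text
clock: 13.7
tcp_pos: [0.5924, -0.0576, 0.0894]
orientation: [-0.0, 0.866, -0.5, 0.0]
wrist_force: [2.3, 5.2, -3.0]
finger_gap: 0.0156
grip_force: 59.3
```

```bash
python3 -c "
from h import *
p,d,c=grab('side')
arc([30,31,32,33,34,35,36,37,38],.0893)"
```

```text
now [ 0.5924 -0.0576  0.0894] F [ 1.4  4.  -1.5] T [ 0.92 -0.46 -0.34] t 13.75
30 tip 42.2 turn [-0.03 -0.   -0.01] shift cm [-0.01  0.03  0.01]
31 tip 43.2 turn [-0.03 -0.   -1.01] shift cm [-0.09  0.03  0.01]
32 tip 44.2 turn [-0.03 -0.   -2.01] shift cm [-0.16  0.03  0.01]
33 tip 45.2 turn [-0.03 -0.   -3.01] shift cm [-0.24  0.03  0.01]
34 tip 46.2 turn [-0.03 -0.   -4.01] shift cm [-0.32  0.04  0.01]
35 tip 47.2 turn [-0.03 -0.   -5.01] shift cm [-0.4   0.04  0.01]
36 tip 48.2 turn [-0.03 -0.   -6.01] shift cm [-0.48  0.05  0.01]
37 tip 49.2 turn [-0.03 -0.   -7.01] shift cm [-0.56  0.05  0.01]
38 tip 50.2 turn [-0.03 -0.   -8.01] shift cm [-0.63  0.06  0.01]
```

carry_out(steps=[[[0, 0, -1], [-0.08, 0, 0], 255], [[0, 0, -2], [-0.15, 0, 0], 255], [[0, 0, -3], [-0.23, 0.01, 0], 255], [[0, 0, -4], [-0.31, 0.01, 0], 255], [[0, 0, -5], [-0.39, 0.02, 0], 255], [[0, 0, -6], [-0.47, 0.02, 0], 255], [[0, 0, -7], [-0.55, 0.03, 0], 255], [[0, 0, -8], [-0.62, 0.03, 0], 255]])

```text
clock: 14.75
tcp_pos: [0.5888, -0.0526, 0.0893]
orientation: [0.0, 0.899, -0.439, -0.0]
wrist_force: [2.5, 4.9, -2.2]
finger_gap: 0.0155
grip_force: 59.3
```

```bash
python3 -c "
from h import *
p,d,c=grab('side')
arc([38,39,40,41,42,43,44,45],.0893)"
```

```text
now [ 0.5888 -0.0526  0.0893] F [ 1.1  3.4 -2. ] T [ 0.83 -0.49 -0.23] t 14.8
38 tip 50.2 turn [ 0.01 -0.   -0.02] shift cm [-0.02  0.    0.  ]
39 tip 51.2 turn [ 0.01 -0.   -1.02] shift cm [-0.1  0.   0. ]
40 tip 52.2 turn [ 0.01 -0.   -2.02] shift cm [-0.18  0.    0.  ]
41 tip 53.2 turn [ 0.01 -0.   -3.02] shift cm [-0.26  0.    0.  ]
42 tip 54.2 turn [ 0.01 -0.   -4.02] shift cm [-0.34  0.01  0.  ]
43 tip 55.2 turn [ 0.01 -0.   -5.02] shift cm [-0.41  0.01  0.  ]
44 tip 56.2 turn [ 0.01 -0.   -6.02] shift cm [-0.49  0.02  0.  ]
45 tip 57.2 turn [ 0.01 -0.   -7.02] shift cm [-0.57  0.02  0.  ]
```

carry_out(steps=[[[0, 0, -0.5], [-0.06, 0, 0], 255], [[0, 0, -1], [-0.1, 0, 0], 255], [[0, 0, -1.5], [-0.14, 0, 0], 255], [[0, 0, -2], [-0.18, 0, 0], 255], [[0, 0, -2.5], [-0.22, 0, 0], 255], [[0, 0, -3], [-0.26, 0, 0], 255], [[0, 0, -3.5], [-0.3, 0, 0], 255], [[0, 0, -4], [-0.34, 0.01, 0], 255]])

```text
clock: 15.8
tcp_pos: [0.5868, -0.05, 0.0893]
orientation: [-0.0, 0.913, -0.407, 0.0]
wrist_force: [2.8, 3.4, -1.9]
finger_gap: 0.0153
grip_force: 59.3
```

```bash
python3 -c "
from h import *
p,d,c=grab('side')
arc([42,43,44,45,46],.0893)"
```

```text
now [ 0.5867 -0.05    0.0893] F [ 2.5  4.9 -2.2] T [ 0.91 -0.61 -0.28] t 15.85
42 tip 54.2 turn [-0.   -0.01 -0.06] shift cm [-0.01  0.    0.  ]
43 tip 55.2 turn [-0.   -0.01 -1.06] shift cm [-0.08  0.    0.  ]
44 tip 56.2 turn [-0.   -0.01 -2.06] shift cm [-0.16  0.    0.  ]
45 tip 57.2 turn [-0.   -0.01 -3.06] shift cm [-0.24  0.01  0.  ]
46 tip 58.2 turn [-0.   -0.01 -4.06] shift cm [-0.32  0.01  0.  ]
```

carry_out(steps=[[[0, 0, -0.5], [-0.04, 0, 0], 255], [[0, 0, -1], [-0.08, 0, 0], 255], [[0, 0, -1.5], [-0.12, 0, 0], 255], [[0, 0, -2], [-0.16, 0, 0], 255], [[0, 0, -2.5], [-0.2, 0, 0], 255], [[0, 0, -3], [-0.24, 0, 0], 255], [[0, 0, -3], [-0.24, 0, 0], 255], [[0, 0, -3], [-0.24, 0, 0], 255]])

```text
clock: 16.85
tcp_pos: [0.5851, -0.0483, 0.0893]
orientation: [0.0, 0.924, -0.384, -0.0]
wrist_force: [2.9, 4.9, -2.4]
finger_gap: 0.0154
grip_force: 59.3
```

```bash
cat > a.py <<'E'
from h import *
F=[];T=[]
for i in range(4):
    p,d,c=grab('side'); s=env.get_state();F.append(s['wrist_force']);T.append(s['ft_torque'])
F=np.mean(F,0);print('F',F.round(2),'|xy|',np.hypot(F[0],F[1]).round(2),'Tz',np.mean(T,0)[2].round(3))
E
cat > b.py <<'E'
import sys
from h import *
ps=float(sys.argv[1]);arc([ps+i for i in range(5)],.0893)
E
python3 a.py; python3 b.py 45
```

```text
F [ 2.63  4.38 -2.44] |xy| 5.11 Tz -0.237
now [ 0.5851 -0.0483  0.0893] F [ 2.4  3.  -1.7] T [ 0.93 -0.49 -0.24] t 17.05
45.0 tip 57.2 turn [ 0.01  0.   -0.11] shift cm [-0. -0. -0.]
46.0 tip 58.2 turn [ 0.01  0.   -1.11] shift cm [-0.08 -0.01 -0.  ]
47.0 tip 59.2 turn [ 0.01  0.   -2.11] shift cm [-0.16 -0.   -0.  ]
48.0 tip 60.2 turn [ 0.01  0.   -3.11] shift cm [-0.24 -0.   -0.  ]
49.0 tip 61.2 turn [ 0.01  0.   -4.11] shift cm [-0.31  0.   -0.  ]
```

carry_out(steps=[[[0, 0, -0.5], [-0.04, 0, 0], 255], [[0, 0, -1], [-0.08, 0, 0], 255], [[0, 0, -1.5], [-0.12, 0, 0], 255], [[0, 0, -2], [-0.16, 0, 0], 255], [[0, 0, -2.5], [-0.2, 0, 0], 255], [[0, 0, -3.1], [-0.24, 0, 0], 255], [[0, 0, -3.1], [-0.24, 0, 0], 255], [[0, 0, -3.1], [-0.24, 0, 0], 255]])

```text
clock: 18.05
tcp_pos: [0.5835, -0.045, 0.0894]
orientation: [-0.001, 0.934, -0.358, -0.0]
wrist_force: [2.6, 9.1, -1.3]
finger_gap: 0.0155
grip_force: 60.3
```

```bash
python3 a.py; python3 b.py 48
```

```text
F [ 2.83  9.4  -1.14] |xy| 9.82 Tz -0.581
now [ 0.5835 -0.045   0.0894] F [ 2.5 10.4 -0.7] T [ 2.03 -0.57 -0.59] t 18.25
48.0 tip 60.2 turn [-0.15  0.1   0.01] shift cm [0.1  0.12 0.01]
49.0 tip 61.2 turn [-0.15  0.09 -0.99] shift cm [0.02 0.12 0.01]
50.0 tip 62.2 turn [-0.15  0.09 -1.99] shift cm [-0.06  0.12  0.01]
51.0 tip 63.2 turn [-0.15  0.09 -2.99] shift cm [-0.14  0.12  0.01]
52.0 tip 64.2 turn [-0.15  0.09 -3.99] shift cm [-0.22  0.13  0.01]
```

carry_out(steps=[[[0, 0, -0.5], [-0.04, 0, 0], 255], [[0, 0, -1], [-0.08, 0, 0], 255], [[0, 0, -1.5], [-0.12, 0, 0], 255], [[0, 0, -1.5], [-0.12, 0, 0], 255], [[0, 0, -1.5], [-0.12, 0, 0], 255], [[0, 0, -1.5], [-0.12, 0, 0], 255], [[0, 0, -1.5], [-0.12, 0, 0], 255], [[0, 0, -1.5], [-0.12, 0, 0], 255]])

```text
clock: 19.25
tcp_pos: [0.5827, -0.0435, 0.0894]
orientation: [-0.002, 0.938, -0.346, -0.0]
wrist_force: [3.5, 11.2, -1.0]
finger_gap: 0.0152
grip_force: 61.3
```

```bash
python3 a.py; python3 -c "
from h import *
p,d,c=grab('wrist'); np.savez('w5.npz',p=p,d=d,o=c['origin'],q=c['orientation'])
v,u=np.mgrid[:400,:640]; W=world(c,u,v,d); z=W[...,2]
e=W[...,:2]-CC; r=np.hypot(e[...,0],e[...,1]); a=np.degrees(np.arctan2(e[...,1],e[...,0]))%360
for f in ('now',):
  m=(z>.0775)&(z<.086)&(r>.033)&(r<.058)&(a>140)&(a<210); print('pad',m.sum(),W[m].mean(0),np.median(a[m]),a[m].min(),a[m].max())
  m=(z>.0625)&(z<.072)&(r>.013)&(r<.033)&(a>140)&(a<210); print('lever',m.sum(),np.median(a[m]))
Z=np.load('w1.npz');c['origin']=Z['o'];c['orientation']=Z['q'];W=world(c,u,v,Z['d']); z=W[...,2]
e=W[...,:2]-CC; r=np.hypot(e[...,0],e[...,1]); a=np.degrees(np.arctan2(e[...,1],e[...,0]))%360
m=(z>.0775)&(z<.086)&(r>.033)&(r<.058)&(a>140)&(a<210); print('pad0',m.sum(),W[m].mean(0),np.median(a[m]),a[m].min(),a[m].max())
m=(z>.0625)&(z<.072)&(r>.013)&(r<.033)&(a>140)&(a<210); print('lever0',m.sum(),np.median(a[m]))
"; python3 b.py 49
```

```text
F [ 3.42 11.29 -1.03] |xy| 11.8 Tz -0.765
pad 266 [ 0.51017571 -0.08179232  0.08090415] 183.22058917203503 175.877396410128 187.5360779445713
lever 380 183.65946221679133
pad0 184 [ 0.50986527 -0.06622751  0.08083171] 162.4453458219651 159.00115989479772 167.76292711013883
lever0 254 163.0886876742487
now [ 0.5827 -0.0435  0.0894] F [ 3.6 12.  -1.2] T [ 2.59 -0.63 -0.73] t 19.5
49.0 tip 61.2 turn [-0.22  0.14  0.52] shift cm [0.18 0.19 0.01]
50.0 tip 62.2 turn [-0.23  0.13 -0.48] shift cm [0.1  0.19 0.01]
51.0 tip 63.2 turn [-0.23  0.13 -1.48] shift cm [0.02 0.19 0.01]
52.0 tip 64.2 turn [-0.23  0.13 -2.48] shift cm [-0.06  0.19  0.01]
53.0 tip 65.2 turn [-0.23  0.13 -3.48] shift cm [-0.14  0.19  0.01]
```

carry_out(steps=[[[0, 0, -0.5], [-0.04, 0, 0], 255], [[0, 0, -1], [-0.08, 0, 0], 255], [[0, 0, -1.5], [-0.12, 0, 0], 255], [[0, 0, -1.5], [-0.12, 0, 0], 255], [[0, 0, -1.5], [-0.12, 0, 0], 255], [[0, 0, -1.5], [-0.12, 0, 0], 255], [[0, 0, -1.5], [-0.12, 0, 0], 255], [[0, 0, -1.5], [-0.12, 0, 0], 255]])

```text
clock: 20.5
tcp_pos: [0.5823, -0.0425, 0.0896]
orientation: [-0.003, 0.943, -0.334, 0.0]
wrist_force: [3.7, 12.6, -1.0]
finger_gap: 0.0152
grip_force: 65.9
```

```bash
python3 a.py; python3 b.py 50
```

```text
F [ 4.49 12.78 -1.04] |xy| 13.55 Tz -1.161
now [ 0.5823 -0.0425  0.0896] F [ 4.2 13.2 -0.9] T [ 2.7  -0.85 -1.2 ] t 20.7
50.0 tip 62.2 turn [-0.29  0.11  0.97] shift cm [0.18 0.24 0.03]
51.0 tip 63.2 turn [-0.29  0.1  -0.03] shift cm [0.1  0.24 0.03]
52.0 tip 64.2 turn [-0.29  0.1  -1.03] shift cm [0.03 0.23 0.03]
53.0 tip 65.2 turn [-0.29  0.1  -2.03] shift cm [-0.05  0.24  0.03]
54.0 tip 66.2 turn [-0.29  0.1  -3.03] shift cm [-0.13  0.24  0.03]
```

carry_out(steps=[[[0, 0, 1], [0.08, 0, 0], 255], [[0, 0, 2], [0.16, 0, 0], 255], [[0, 0, 3], [0.24, 0, 0], 255], [[0, 0, 4], [0.32, 0, 0], 255], [[0, 0, 5], [0.4, 0.01, 0], 255], [[0, 0, 6], [0.47, 0.02, 0], 255], [[0, 0, 6], [0.47, 0.02, 0], 255], [[0, 0, 6], [0.47, 0.02, 0], 255]])

```text
clock: 21.7
tcp_pos: [0.585, -0.0482, 0.0892]
orientation: [0.0, 0.924, -0.383, -0.0]
wrist_force: [1.4, 3.7, -3.1]
finger_gap: 0.0152
grip_force: 59.3
```

```bash
python3 a.py; python3 b.py 44
```

```text
F [ 1.69  3.62 -2.67] |xy| 3.99 Tz -0.226
now [ 0.585  -0.0482  0.0892] F [ 1.3  3.5 -3.6] T [ 0.7  -0.26 -0.22] t 21.9
44.0 tip 56.2 turn [0.02 0.   0.99] shift cm [ 0.09 -0.   -0.01]
45.0 tip 57.2 turn [ 0.02  0.   -0.01] shift cm [ 0.01 -0.   -0.01]
46.0 tip 58.2 turn [ 0.02  0.   -1.01] shift cm [-0.07 -0.   -0.01]
47.0 tip 59.2 turn [ 0.02  0.01 -2.01] shift cm [-0.14 -0.   -0.01]
48.0 tip 60.2 turn [ 0.02  0.01 -3.01] shift cm [-0.22 -0.   -0.01]
```

carry_out(steps=[[[0, 0, 1], [0.08, 0, 0], 255], [[0, 0, 1.2], [0.1, 0, 0.03], 255], [[0, 0, 1.2], [0.1, 0, 0.06], 255], [[0, 0, 1.2], [0.1, 0, 0.09], 255], [[0, 0, 1.2], [0.1, 0, 0.12], 255], [[0, 0, 1.2], [0.1, 0, 0.14], 255], [[0, 0, 1.2], [0.1, 0, 0.14], 255], [[0, 0, 1.2], [0.1, 0, 0.14], 255]])

```text
clock: 22.9
tcp_pos: [0.5859, -0.0488, 0.0879]
orientation: [0.0, 0.92, -0.392, 0.0]
wrist_force: [-0.6, 0.8, -2.5]
finger_gap: 0.0154
grip_force: 59.1
```

```bash
python3 a.py; python3 b.py 44
```

```text
F [-0.13 -0.37 -2.85] |xy| 0.39 Tz -0.019
now [ 0.5859 -0.0488  0.0879] F [-0.3 -0.3 -2.5] T [ 0.04  0.   -0.05] t 23.1
44.0 tip 56.2 turn [ 0.01 -0.   -0.22] shift cm [-0.02  0.02 -0.14]
45.0 tip 57.2 turn [ 0.01 -0.   -1.22] shift cm [-0.09  0.02 -0.14]
46.0 tip 58.2 turn [ 0.01 -0.   -2.22] shift cm [-0.17  0.02 -0.14]
47.0 tip 59.2 turn [ 0.01 -0.   -3.22] shift cm [-0.25  0.02 -0.14]
48.0 tip 60.2 turn [ 0.01 -0.   -4.22] shift cm [-0.33  0.02 -0.14]
```

Free of lateral load and almost on the lid. I'll lower a little more to touch.

carry_out(steps=[[[0, 0, 0], [0, 0, 0.02], 255], [[0, 0, 0], [0, 0, 0.04], 255], [[0, 0, 0], [0, 0, 0.06], 255], [[0, 0, 0], [0, 0, 0.06], 255], [[0, 0, 0], [0, 0, 0.06], 255], [[0, 0, 0], [0, 0, 0.06], 255], [[0, 0, 0], [0, 0, 0.06], 255], [[0, 0, 0], [0, 0, 0.06], 255]])

```text
clock: 24.1
tcp_pos: [0.5859, -0.0488, 0.0877]
orientation: [0.0, 0.92, -0.392, 0.0]
wrist_force: [-2.8, 0.5, 5.1]
finger_gap: 0.0153
grip_force: 60.1
```

```bash
python3 a.py
```

```text
F [-2.62 -0.05  5.57] |xy| 2.62 Tz 0.003
```

carry_out(steps=[[[0, 0, 0], [0, 0, -0.03], 255], [[0, 0, 0], [0, 0, -0.03], 200], [[0, 0, 0], [0, 0, -0.03], 190], [[0, 0, 0], [0, 0, -0.03], 175], [[0, 0, 0], [0, 0, -0.03], 155], [[0, 0, 0], [0, 0, -0.03], 155], [[0, 0, 0], [0, 0, -0.03], 155], [[0, 0, 0], [0, 0, -0.03], 155]])

```text
clock: 25.3
tcp_pos: [0.5859, -0.0488, 0.0876]
orientation: [0.0, 0.92, -0.392, 0.0]
wrist_force: [-0.4, -0.7, -0.3]
finger_gap: 0.0336
grip_force: 0.0
```

```bash
python3 a.py; python3 -c "
from h import *
s=env.get_state();print(s['finger_gap'],s['grip_force'],s['tcp_pos'])"
```

```text
F [-0.11 -0.16  0.55] |xy| 0.19 Tz -0.004
0.03368017776674774 0.0 [ 0.58583958 -0.04880009  0.08759765]
```

carry_out(steps=[[[0, 0, 0], [0, 0, -0.5], 155], [[0, 0, 0], [0, 0, -1.5], 155], [[0, 0, 0], [0, 0, -3], 155], [[0, 0, 0], [0, 0, -5], 155], [[0, 0, 0], [0, 0, -7], 155], [[0, 0, 0], [0, 0, -9], 155], [[0, 0, 0], [0, 0, -10], 155], [[0, 0, 0], [0, 0, -10], 155]])

```text
clock: 26.5
tcp_pos: [0.5865, -0.0489, 0.1888]
orientation: [-0.0, 0.92, -0.392, 0.001]
wrist_force: [-0.9, 0.2, -0.5]
finger_gap: 0.0335
grip_force: 0.0
```

```bash
python3 -c "
from h import *
a,_,c=grab('side'); b,d,cw=grab('wrist'); q,_,_=grab('side')
print(abs(a.astype(int)-q).mean())
s=env.get_state();print(s['tcp_pos'],s['clock'])
v,u=np.mgrid[:400,:640]; W=world(cw,u,v,d); z=W[...,2]
e=W[...,:2]-CC; r=np.hypot(e[...,0],e[...,1]); an=np.degrees(np.arctan2(e[...,1],e[...,0]))%360
m=(z>.0625)&(z<.072)&(r>.013)&(r<.033)&(an>150)&(an<210); print('lever',m.sum(),np.median(an[m]))
m=(z>.118)&(z<.13)&(r<.08); T=atz(cw,u[m],v[m],.125); print('top z',m.sum(),np.median(z[m]),T.mean(0))
save('end.png',np.hstack([cv2.resize(a[160:235,285:385],(400,300),interpolation=cv2.INTER_CUBIC),cv2.resize(b[100:340,160:480],(400,300))]))"
```

```text
0.7487604166666667
[ 0.58537134 -0.04870489  0.1868127 ] 26.65
lever 175 183.72018371700983
top z 736 0.1251810863531332 [ 0.58706535 -0.04969001  0.125     ]
```

View pics/end.png

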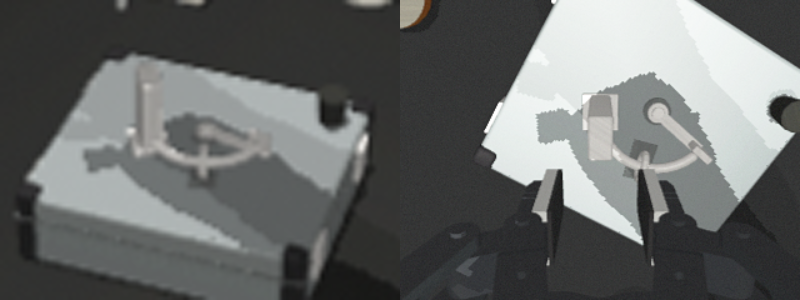

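The pin stands upright on the lid with its top at 0.125 m, which means the foot is on the lid. The leg passes through the ring, the lever is at 183.7° (20.6° on from its start) and the gripper is clear.

```bash
python3 -c "
from workcell import env
print(env.hand_in())"
```

```text
the job is handed in; nothing more can be done
None
```

I handed in the job with the pin upright on the lid, its leg through the ring, the catch at its stop and the gripper clear; `hand_in()` returned no verdict. I pressed home at about 12–14 N by the wrist sensor; torque in the last, harder press suggests the tip force may have come close to the 20 N limit, which I couldn't rule out.

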